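Fit the idler roller and hold the belt tensioner back

ROBOT

A 7-joint arm with a two-finger parallel gripper is mounted at the origin on the work surface. World frame = base frame: x ahead of the robot, y to its left, z up, the work surface at z = 0. Lengths are in m, angles in rad, forces in N, time in s.
With the tool pointing down it reaches from about 0.4 to 0.75 m from the base axis. Payload 19.5 kg.
Tool frame: the origin (TCP) lies midway between the tips of the shut fingers; the grasp point (between the pads) lies 19 mm behind it; z points along the fingers, y is the direction in which the jaws open and shut (so a half turn about z gives the same grasp; the last joint's range is limited). The gripper opens to 85 mm and grips with 20 to 120 N. Pads are 22 mm wide; open, the fingers measure 114 mm over their backs; the gripper's body (76 mm by 85 mm) begins 54 mm behind the grasp point. The pads swing forward as they close: fully open they stand 13 mm farther back than shut.
Start: joints at [1.171, 0.707, -0.028, 1.485, 0.022, 0.951, -0.075], TCP at [0.201, -0.539, 0.231] pointing down, gripper open.
Joint ranges: [-2.71, 2.71], [-0.32, 2.16], [-1.57, 1.52], [0, 2.45], [-1.46, 4.6], [0, 2.02], [-2.83, 2.83]. Speed limits (rad/s): [1.89, 1.89, 2.57, 2.57, 3.01, 3.01, 3.01].

INTERFACE

Orientations are given as a unit quaternion [x, y, z, w].
In Python, from bench import manip gives the robot as it stands.
- The arm moves only by the tool arm_command, never from a script. Its arguments are lists of equal length, an entry for each row: "dp": the shift along the tool's x, y, z normalised to -1 to 1, where 1 is 0.04 m, a list of three; "turn": the turn, a rotation vector about the tool's x, y, z normalised to -1 to 1, where 1 is 5 degrees, a list of three; "grip": the opening, from -1 (shut) to 1 (fully open). In form: {"dp": [[x, y, z], ...], "turn": [[ax, ay, az], ...], "grip": [grip, ...]}. A call has 1 to 20 rows; each row shifts and turns the commanded pose from where the row before left it, along the tool's axes as they then stand; what a row does not reach is not made up. A row lasts 1/8 s, in which the tool goes at most 62.5 mm and 10.7 degrees, less where a joint would pass 70% of its speed; a pose out of reach is approached as far as the arm can. A call with a number of a shift or a turn outside -1 to 1 is refused whole. A call with a gripper value outside its range is refused whole. The fingers move at their own pace and stop on an object; "force" is the grip in N (left out, the last holds). Time passes only in rows, so rows that do not move let the fingers close. It gives the time, the measured TCP pose, the force and the opening at its end, in the units of the state.
- manip.get_obs(): the state, without advancing time (a new reading comes with each control period).
- manip.read_camera(name): name is "side" or "top" or "wrist"; returns a dict with "img" (384x512x3 uint8, red, green, blue), "intrinsics" (3x3 intrinsics, pixels), "xyz" and "rotation" of the camera in the world; the wrist camera has in their place "T_tool_cam" (4x4, takes a point from camera to tool coordinates, whose origin is the TCP and whose axes are the flange's). Camera axes: x right, y down, z forward; pixel columns grow to the right and rows downward; lengths in m; the calibration is good to about 2 mm. A picture is of the moment at which its call begins: read the wrist's pose just before it. There is no depth.
- manip.finish_job(): hands the job in, once; it reports no verdict.
Trained networks look in a picture, given as the dict that the camera call returned (one of the last four; its "shot" number tells which), for a name from the list of things; names that differ only in an ending like _2 or _b are one class to them, and where a whole thing is asked for, a point or a joint stands for the part that bears it (a point fixed in the world has none). Each returns a list of dicts, best first, with "conf" (0 to 1); they miss things now and then, are a little off and sometimes report something else, mostly with a low value. They report only what shows in the picture. A call takes as long as a camera call.
- manip.boxes_of(name, picture): "position" ([x, y, z] in m, in the coordinates of the camera as it stood for that picture, good to about 4 mm: the middle of the surface that is visible of it).
- manip.silhouettes(name, picture): "mask" (384x512 bool, what is visible of it).
- manip.tip_of(name, picture): "position" ([x, y, z] in m, in the coordinates of the camera as it stood for that picture, good to about 4 mm: a listed point, or the origin of a listed thing).
The state is a dict: "t": time; "joints": joint angles; "joint_vel": joint speeds; "joint_efforts": joint torques, N m; "position": TCP position; "eef_rot": TCP orientation; "force": force on the tool from outside, world axes, zero at the start; "torque": the same for the moment, N m; "width": finger opening in m.
Only numpy, scipy, OpenCV 4.12 (cv2) and the standard library are available. Lean on these libraries where they do the work, as an engineer would, in place of code of your own. Each camera call takes 0.05 s, during which the arm holds its last target.

TASK

The lathe's belt-drive unit lies on the bench and is to get its new belt. Put the aluminium idler roller on the idler arm's axle, down on its seat, and then the steel shaft collar on top of it; then swing the idler arm away from the pulleys against its spring until it is hard against its far stop, and keep holding it there so that a workmate can slip the belt on: you finish while holding it, with roller and collar still home on the axle. Leave everything else on the bench where it is.

Things in the scene. Friction and masses are not known exactly. Their poses are not given: they have to be found in the camera images.
- drive: the lathe's belt-drive unit, fixed, lying face up on two wooden bearers: a grey cast plate 240 mm (its x) by 340 mm (its y), top face 30 mm above the bench. Origin on the bench under the plate's centre. Two aluminium V-step pulleys stand along its far (+x) side, their tops 93 mm and their shafts 105 mm above the bench, centred at drive x,y = 65,-105 mm (80 mm across) and 65,112 mm (88 mm across). The idler arm is hinged near its left (+y) end, at drive x,y = -30,115 mm
- idler (a joint): angle of the idler arm about the upright pivot, rad. 0 = where its spring holds it against the rest peg, leaning in towards the pulleys; it grows as the arm swings clockwise seen from above, away from the pulleys towards the plate's near (-x) edge; 0.80 = hard against the far stop peg. A strong torsion spring always pulls it back to 0: at the axle, 120 mm from the pivot, it takes about 4 N to start it and 9 N to hold it at the stop; it springs back when let go
- pivot (a point): the idler arm's pivot axis, at the height of axle_seat; fixed with the drive. The pivot body, at most 81 mm above the bench, is 42 mm across (hanger plate under it 62 by 74 mm)
- axle_seat (a point): the seat: centre of the top face of the 22 mm wide shoulder on the free end of the idler arm, 68 mm above the bench, on the axle's axis and 120 mm from the pivot. The steel axle stands up from it, 10 mm thick and 48 mm tall, with a tapered top. x points from the pivot along the arm, z up. The arm itself is a bar 20 mm wide and lies below the shoulder (its top 7 mm below the seat). It moves with the arm
- roller_center (a point): middle (half-way up, on the axis) of the loose idler roller: plain aluminium cylinder 50 mm across, 30 mm high, with a 13 mm through bore and black seals; about 0.12 kg; lies flat on the bench, bore upright, z up. Either end may go down. Seated, it is 15 mm above axle_seat
- collar_center (a point): middle (half-way up, on the axis) of the loose shaft collar: plain steel ring 32 mm across, 14 mm high, with a 13 mm bore; about 0.05 kg; lies flat on the bench, bore upright, z up. Resting on the seated roller it is 37 mm above axle_seat, and 4 mm of the axle stands out above it
- bearing: worn ball bearing: steel ring 42 mm across, 12 mm high, with a 20 mm hole, lying flat on the bench; origin under its centre. Leave it alone
- tin: closed steel tin of grease, 56 mm across, 45 mm high; origin under its centre. Leave it alone
- wooden_box: turned wooden lidded box, 60 mm across, 72 mm high; origin under its centre. Leave it alone
- wrench: spanner 180 mm long lying on the bench; origin under its middle. Leave it alone
- hex_key: L-shaped dark hex key 75 by 28 mm, 6 mm thick, lying on the drive plate's near right corner; origin under the middle of its long leg. Leave it alone
- caliper: steel sliding caliper 150 mm long lying on the bench left of the drive unit; origin under its middle. Leave it alone
- oil_bottle: grey plastic oil bottle, 48 mm across, 120 mm high; origin under its centre. Leave it alone

How it is judged:
By the outcome, as a careful person would: the job done as asked, in the order asked, and still so for the second after the job is handed in, while the arm keeps its last pose, push and grip.
It also fails if it takes over 67 s, if anything falls off the work surface, if the arm or the gripper's body presses on something with over 40 N, if the wrist force passes 120 N, or if a joint passes its speed limit or range.

## Working session

There is one attempt and no reset: what is moved stays moved. The work goes in short steps, Python scripts to look and compute and a tool call to move; the robot and the scene stay as the last step left them, time stands still between calls to the robot, and variables do not carry over. Pictures are saved under pics/ and viewed, and the job is handed in when it is done.

Besides the shell and the picture viewer there is one more tool, called as name(argument=value, ...) on one line, values as JSON. arm_command: Moves the arm, as the interface text tells. Scaled input: -1 to 1 covers 0.04 m each way for a shift and 5 degrees each way for a turn. Its arguments: {"type":"object","properties":{"dp":{"type":"array"},"turn":{"type":"array"},"grip":{"type":"array"},"force":{"type":"number"}},"required":["dp","turn","grip"]}

```bash
ls; mkdir -p pics
cat > h.py <<'E'
import numpy as np, cv2
from scipy.spatial.transform import Rotation as R
from bench import manip
def cam(name):
    o=manip.get_obs(); p=manip.read_camera(name)
    if name=="wrist":
        T=np.eye(4);T[:3,:3]=R.from_quat(o["eef_rot"]).as_matrix();T[:3,3]=o["position"]
        T=T@np.array(p["T_tool_cam"])
    else:
        T=np.eye(4);T[:3,:3]=np.array(p["rotation"]);T[:3,3]=p["xyz"]
    return p,T
def w(T,x): return T[:3,:3]@np.array(x)+T[:3,3]
def save(p,n): cv2.imwrite("pics/"+n,p["img"][:,:,::-1])
def ray(p,T,u,v,z):
    K=np.array(p["intrinsics"]);d=T[:3,:3]@np.linalg.inv(K)@np.array([u,v,1.]);return T[:3,3]+d*(z-T[2,3])/d[2]
def proj(p,T,x):
    K=np.array(p["intrinsics"]);c=K@(T[:3,:3].T@(np.array(x)-T[:3,3]));return c[:2]/c[2]
E
python3 - <<'E'
from h import *
o=manip.get_obs();print({k:np.round(v,3) for k,v in o.items()})
for c in("top","side","wrist"):
    p,T=cam(c);save(p,c+"0.png");print(c,T.round(3).tolist(),np.array(p["intrinsics"]).tolist())
    for n in("drive","pivot","axle_seat","roller_center","collar_center","bearing","tin","wooden_box","hex_key","oil_bottle","wrench","caliper"):
        print(n,[(round(d["conf"],2),w(T,d["position"]).round(4).tolist()) for d in manip.tip_of(n,p)[:2]])
E
```

```text
pics
{'t': np.float64(0.0), 'joints': array([ 1.171,  0.707, -0.028,  1.485,  0.022,  0.951, -0.076]), 'joint_vel': array([-0.001,  0.001,  0.001,  0.   , -0.002, -0.   , -0.001]), 'joint_efforts': array([-0.0000e+00, -8.8321e+01,  1.2350e+00, -2.3618e+01,  1.7000e-02,
        6.0000e-03, -0.0000e+00]), 'position': array([ 0.201, -0.538,  0.231]), 'eef_rot': array([ 0.984,  0.178, -0.   , -0.001]), 'force': array([-0.031, -0.798, -0.635]), 'torque': array([-0.004,  0.006,  0.054]), 'width': np.float64(0.085)}Traceback (most recent call last):
  File "<stdin>", line 4, in <module>
  File "h.py", line 10, in cam
    T=np.eye(4);T[:3,:3]=np.array(p["rotation"]);T[:3,3]=p["xyz"]
                ~^^^^^^^
ValueError: could not broadcast input array from shape (4,) into shape (3,3)
```

```bash
sed -i 's/T\[:3,:3\]=np.array(p\["rotation"\])/T[:3,:3]=R.from_quat(p["rotation"]).as_matrix()/' h.py
python3 - <<'E'
from h import *
for c in("top","side","wrist"):
    p,T=cam(c);save(p,c+"0.png");print(c,T.round(3).tolist(),np.array(p["intrinsics"]).tolist())
    for n in("drive","pivot","axle_seat","roller_center","collar_center","bearing","tin","wooden_box","hex_key","oil_bottle","wrench","caliper"):
        print(n,[(round(d["conf"],2),w(T,d["position"]).round(4).tolist()) for d in manip.tip_of(n,p)[:2]])
E
```

```text
top [[0.024, -0.994, 0.108, 0.367], [-0.999, -0.026, -0.018, -0.011], [0.021, -0.108, -0.994, 1.465], [0.0, 0.0, 0.0, 1.0]] [[422.80918805824064, 0.0, 250.4055849416932], [0.0, 422.80918805824064, 179.77650748642282], [0.0, 0.0, 1.0]]
drive []
pivot [(0.69, [0.5651, 0.2687, 0.0658])]
axle_seat [(0.69, [0.6196, 0.1552, 0.0688])]
roller_center [(0.67, [0.6206, 0.155, 0.0682]), (0.58, [0.4429, -0.3477, 0.0137])]
collar_center [(0.42, [0.4459, -0.1849, 0.0059])]
bearing [(0.39, [0.5703, -0.1986, 0.0031])]
tin [(0.51, [0.573, -0.3333, 0.0043])]
wooden_box [(0.82, [0.7092, -0.2997, 0.0047])]
hex_key [(0.49, [0.4988, 0.038, 0.0311])]
oil_bottle [(0.71, [0.5728, -0.2001, 0.0035]), (0.63, [0.6005, -0.5005, -0.0027])]
wrench [(0.88, [0.423, -0.4749, 0.0022])]
caliper [(0.76, [0.3638, 0.4466, -0.0057])]
side [[0.987, -0.123, 0.102, 0.407], [-0.16, -0.713, 0.683, -0.996], [-0.012, -0.69, -0.724, 1.117], [0.0, 0.0, 0.0, 1.0]] [[459.26848590400726, 0.0, 245.8711330652915], [0.0, 459.26848590400726, 189.82738158587279], [0.0, 0.0, 1.0]]
drive [(0.98, [0.5956, 0.1549, -0.0045]), (0.6, [0.364, 0.4523
[... 258 characters left out ...]
.0044])]
bearing [(0.56, [0.5704, -0.1949, -0.0027])]
tin [(0.57, [0.5759, -0.3325, 0.0008])]
wooden_box [(0.79, [0.7098, -0.2959, -0.0009])]
hex_key [(0.41, [0.5005, 0.0401, 0.0314]), (0.2, [0.4396, -0.1889, 0.0055])]
oil_bottle []
wrench [(0.89, [0.4242, -0.4758, -0.0015])]
caliper [(0.54, [0.3661, 0.4544, 0.0022])]
wrist [[0.349, -0.892, -0.287, 0.275], [-0.937, -0.333, -0.105, -0.512], [-0.002, 0.306, -0.952, 0.372], [0.0, 0.0, 0.0, 1.0]] [[309.80807542464464, 0.0, 255.4322549468602], [0.0, 309.80807542464464, 186.28784027266843], [0.0, 0.0, 1.0]]
drive []
pivot []
axle_seat []
roller_center []
collar_center []
bearing []
tin []
wooden_box []
hex_key []
oil_bottle []
wrench []
caliper []
```

View pics/top0.png

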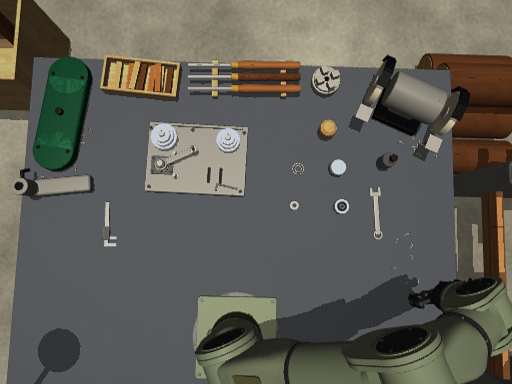

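View pics/side0.png

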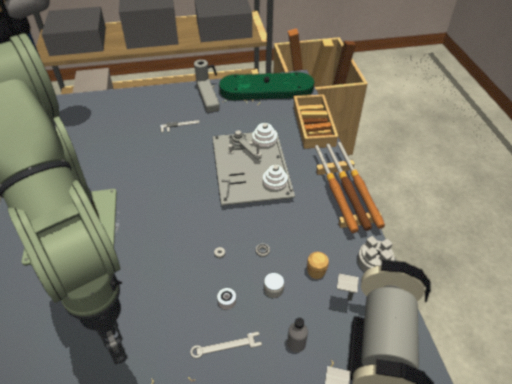

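View pics/wrist0.png

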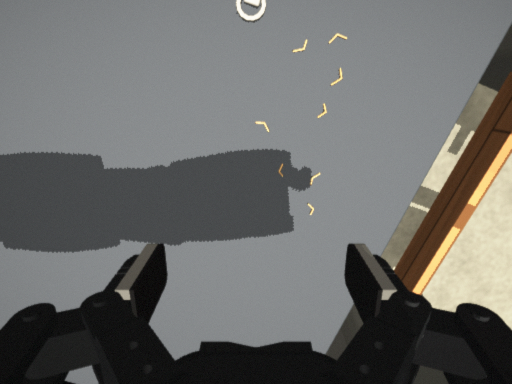

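The top view shows the roller at about px (342,206), the collar at (294,205), the axle at (194,152) and the pivot at (158,163). The networks' "roller" on the axle is the bare seat. I'll write a move planner and hover over the roller.

```bash
cat >> h.py <<'E'
def plan(target,yaw=None,n=None,dec=2):
    o=manip.get_obs();M=R.from_quat(o["eef_rot"]).as_matrix();p=np.array(o["position"]);t=np.array(target)
    y0=np.degrees(np.arctan2(M[1,1],M[0,1]))
    yaw=y0 if yaw is None else yaw
    # target rotation: straight down, given jaw yaw
    a=np.radians(yaw);y=np.array([np.cos(a),np.sin(a),0]);z=np.array([0,0,-1.]);Mt=np.c_[np.cross(y,z),y,z]
    rv=R.from_matrix(M.T@Mt).as_rotvec(degrees=True)
    if n is None: n=int(max(1,np.ceil(np.linalg.norm(t-p)/.036),np.ceil(np.abs(rv).max()/4.8)))
    print("yaw",y0.round(1),"->",yaw,"n",n,"turn/row",(rv/n/5).round(dec).tolist())
    step=(t-p)/n
    for i in range(n):
        Mi=M@R.from_rotvec(rv*i/n,degrees=True).as_matrix()
        print((Mi.T@step/.04).round(dec).tolist(),end=",")
    print()
def st():
    o=manip.get_obs();M=R.from_quat(o["eef_rot"]).as_matrix()
    print("t",round(o["t"],2),"p",np.round(o["position"],4),"yaw",np.degrees(np.arctan2(M[1,1],M[0,1])).round(1),"tilt",M[:2,2].round(3),"F",np.round(o["force"],1),"w",round(o["width"],4))
E
python3 -c "
from h import *
plan([.445,-.3465,.13],-38)"
```

```text
yaw -69.5 -> -38 n 10 turn/row [-0.0, -0.0, -0.63]
[0.74, -0.24, 0.25],[0.75, -0.2, 0.25],[0.76, -0.15, 0.25],[0.77, -0.11, 0.25],[0.77, -0.07, 0.25],[0.78, -0.03, 0.25],[0.78, 0.02, 0.25],[0.77, 0.06, 0.25],[0.77, 0.1, 0.25],[0.76, 0.14, 0.25],
```

arm_command(dp=[[0.74,-0.24,0.25],[0.75,-0.2,0.25],[0.76,-0.15,0.25],[0.77,-0.11,0.25],[0.77,-0.07,0.25],[0.78,-0.03,0.25],[0.78,0.02,0.25],[0.77,0.06,0.25],[0.77,0.1,0.25],[0.76,0.14,0.25],[0,0,0],[0,0,0]], turn=[[0,0,-0.63],[0,0,-0.63],[0,0,-0.63],[0,0,-0.63],[0,0,-0.63],[0,0,-0.63],[0,0,-0.63],[0,0,-0.63],[0,0,-0.63],[0,0,-0.63],[0,0,0],[0,0,0]], grip=[1,1,1,1,1,1,1,1,1,1,1,1])

```text
t: 3.5
position: [0.4447, -0.3468, 0.1314]
eef_rot: [0.899, 0.438, -0.0, 0.0]
force: [-0.8, 0.3, 0.4]
width: 0.0854
```

Run:
```python
from h import *
st();p,T=cam("wrist");save(p,"w1.png")
for n in("roller_center","collar_center"):
    print(n,[(round(d["conf"],2),w(T,d["position"]).round(4).tolist()) for d in manip.tip_of(n,p)[:2]])
for d in manip.silhouettes("roller_center",p)[:2]:
    m=d["mask"];ys,xs=np.nonzero(m);print(d["conf"],xs.min(),xs.max(),ys.min(),ys.max(),xs.mean(),ys.mean())
```

```text
t 3.5 p [ 0.4447 -0.3468  0.1314] yaw -38.1 tilt [-0. -0.] F [-0.8  0.3  0.4] w 0.0854
roller_center [(0.86, [0.4429, -0.3487, 0.0153])]
collar_center [(0.97, [0.4439, -0.1893, 0.0075]), (0.69, [0.4486, -0.3501, 0.0135])]
0.64 226 284 152 214 254.9729539866526 183.34246575342465
```

View pics/w1.png

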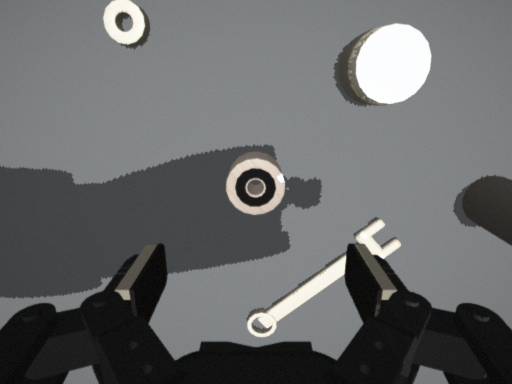

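The wrist view shows the roller's top ring centred at about px (255.5,187), the collar at top left (125,22), and the jaws clear of everything. I'll convert those pixels and compare with the networks.

Run:
```python
from h import *
p,T=cam("wrist")
print(ray(p,T,255.5,187,.03),ray(p,T,125,21,.014), T[:3,3])
for n,e in(("roller_center",.03),):
  g=cv2.cvtColor(p["img"],cv2.COLOR_RGB2GRAY)[140:230,215:300]
  m=(g<60).astype(np.uint8)
  N,l,s,c=cv2.connectedComponentsWithStats(m);
  for i in range(1,N):
    if s[i,4]>80: print(s[i],c[i]+[215,140],ray(p,T,*(c[i]+[215,140]),e))
plan([.4435,-.3475,.05])
```

```text
[ 0.44467906 -0.34730661  0.03      ] [ 0.44523748 -0.18841852  0.014     ] [ 0.49319481 -0.28574714  0.27241289]
[ 21  29  39  37 775] [255.00645161 186.81419355] [ 0.4444589  -0.34692985  0.03      ]
yaw -38.1 -> -38.05804194255282 n 3 turn/row [0.0, 0.0, -0.0]
[-0.01, -0.01, 0.68],[-0.01, -0.01, 0.68],[-0.01, -0.01, 0.68],
```

arm_command(dp=[[0,0,0.9],[0,0,0.9],[0,0,0.8],[0,0,0.4],[0,0,0.15],[0,0,0],[0,0,0],[0,0,0],[0,0,0],[0,0,0],[0,0,0]], turn=[[0,0,0],[0,0,0],[0,0,0],[0,0,0],[0,0,0],[0,0,0],[0,0,0],[0,0,0],[0,0,0],[0,0,0],[0,0,0]], grip=[1,1,1,1,1,1,-1,-1,-1,-1,-1], force=40)

```text
t: 5.12
position: [0.4454, -0.3465, 0.0062]
eef_rot: [0.899, 0.438, 0.0, 0.0]
force: [-2.5, 2.0, 13.2]
width: 0.0494
```

Run:
```python
from h import *
st();p,T=cam("wrist");save(p,"w2.png")
```

```text
t 5.12 p [ 0.4454 -0.3465  0.0062] yaw -38.0 tilt [ 0.001 -0.   ] F [-2.5  2.  13.2] w 0.0494
```

View pics/w2.png

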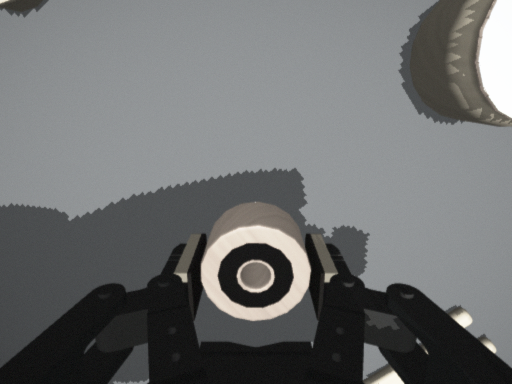

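Roller gripped: opening 49.4 mm, ring between the pads at px (255,275). I'll lift it and go to a viewing stop short of the axle.

Run:
```python
from h import *
import h
# plan from lifted pose: fake obs
o=dict(manip.get_obs()); o["position"]=np.array(o["position"])+[0,0,.18]
h.manip=type("m",(),{"get_obs":staticmethod(lambda:o)})
plan([.62,.06,.2],0,n=13)
```

```text
yaw -38.0 -> 0 n 13 turn/row [0.0, 0.0, -0.58]
[0.82, -0.22, -0.03],[0.83, -0.17, -0.03],[0.84, -0.13, -0.03],[0.85, -0.09, -0.03],[0.85, -0.05, -0.03],[0.85, -0.0, -0.03],[0.85, 0.04, -0.03],[0.85, 0.08, -0.03],[0.84, 0.13, -0.03],[0.83, 0.17, -0.03],[0.82, 0.21, -0.03],[0.81, 0.25, -0.03],[0.8, 0.3, -0.03],
```

arm_command(dp=[[0,0,-0.5],[0,0,-1],[0,0,-1],[0,0,-1],[0,0,-1],[0.82,-0.22,-0.03],[0.83,-0.17,-0.03],[0.84,-0.13,-0.03],[0.85,-0.09,-0.03],[0.85,-0.05,-0.03],[0.85,0,-0.03],[0.85,0.04,-0.03],[0.85,0.08,-0.03],[0.84,0.13,-0.03],[0.83,0.17,-0.03],[0.82,0.21,-0.03],[0.81,0.25,-0.03],[0.8,0.3,-0.03],[0,0,0],[0,0,0]], turn=[[0,0,0],[0,0,0],[0,0,0],[0,0,0],[0,0,0],[0,0,-0.58],[0,0,-0.58],[0,0,-0.58],[0,0,-0.58],[0,0,-0.58],[0,0,-0.58],[0,0,-0.58],[0,0,-0.58],[0,0,-0.58],[0,0,-0.58],[0,0,-0.58],[0,0,-0.58],[0,0,-0.58],[0,0,0],[0,0,0]], grip=[-1,-1,-1,-1,-1,-1,-1,-1,-1,-1,-1,-1,-1,-1,-1,-1,-1,-1,-1,-1])

```text
t: 7.68
position: [0.6202, 0.059, 0.2017]
eef_rot: [0.709, 0.705, -0.0, 0.0]
force: [-0.0, -1.0, -0.1]
width: 0.0491
```

Run:
```python
from h import *
st();p,T=cam("wrist");save(p,"w3.png")
for n in("roller_center","axle_seat","pivot"):
    print(n,[(round(d["conf"],2),w(T,d["position"]).round(4).tolist(),proj(p,T,w(T,d["position"])).round(1).tolist()) for d in manip.tip_of(n,p)[:2]])
np.savez("w3.npz",img=p["img"],K=p["intrinsics"],T=T)
```

```text
t 7.67 p [0.6202 0.059  0.2017] yaw -0.3 tilt [ 0.    -0.001] F [-0.  -1.  -0.1] w 0.0491
roller_center [(0.61, [0.6223, 0.0579, 0.2108], [259.8, 258.8])]
axle_seat [(0.97, [0.618, 0.1573, 0.0665], [252.1, 61.1])]
pivot []
```

View pics/w3.png

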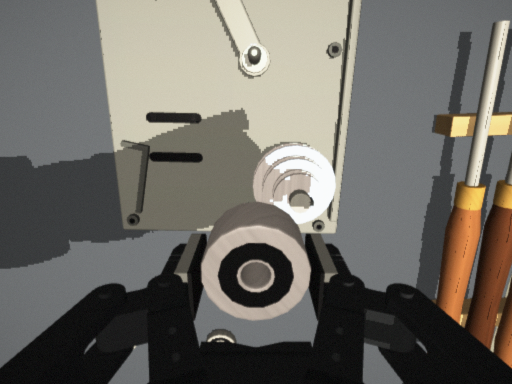

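Run:
```python
import numpy as np,cv2
i=np.load("w3.npz")["img"]
a=cv2.resize(i[20:100,200:310],None,fx=7,fy=7,interpolation=cv2.INTER_CUBIC);cv2.imwrite("pics/w3z.png",a[:,:,::-1])
```

```text
(no output)
```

View pics/w3z.png

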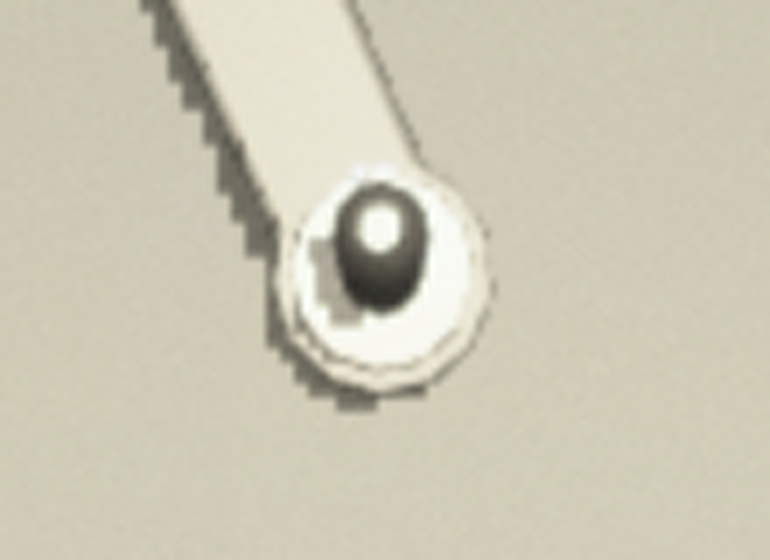

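Run:
```python
from h import *
d=np.load("w3.npz");p={"intrinsics":d["K"]};T=d["T"]
print("tip",ray(p,T,254.3,52.6,.116),"seat",ray(p,T,254.5,58.6,.068))
# held roller: bore centre of the top face; top plane ~ tcp z-.006+.03
print("roller top",ray(p,T,255.5,275,.2017+.024))
o=manip.get_obs()["position"]
M=d["img"][200:330,195:315].astype(np.uint8);g=cv2.cvtColor(M,cv2.COLOR_RGB2GRAY)
print(g[75,::4])
c=(g<50).astype(np.uint8);N,l,s,ce=cv2.connectedComponentsWithStats(c)
for i in range(1,N):
  if s[i,4]>200: print(s[i],ce[i]+[195,200])
```

```text
tip [0.62008452 0.15894606 0.116     ] seat [0.62008577 0.15907103 0.068     ]
roller top [0.62019182 0.05877717 0.2257    ]
[ 14  13 176 180 180 180  15  21  18  18  25 172  78  88  94  98  94  95
  85 151  37  18  19  21  18 185 188 184 182  14]
[  0  34  12  83 506] [198.77667984 268.74703557]
[110  34  10  75 405] [310.89876543 264.01975309]
[  23   44   75   63 2645] [255.3342155  274.46729679]
```

Tip and seat rays agree: the axle is at (0.620, 0.159). I'll go nearer, with the roller level with the axle tip, to take out calibration bias.

arm_command(dp=[[0.29,0,0.54],[0.29,0,0.54],[0.29,0,0.54],[0.28,0,0.53],[0,0,0],[0,0,0]], turn=[[0,0,0],[0,0,0],[0,0,0],[0,0,0],[0,0,0],[0,0,0]], grip=[-1,-1,-1,-1,-1,-1])

```text
t: 8.62
position: [0.621, 0.1048, 0.1159]
eef_rot: [0.709, 0.705, 0.0, 0.0]
force: [0.0, 0.2, -2.5]
width: 0.0493
```

Run:
```python
from h import *
st();p,T=cam("wrist");save(p,"w4.png")
np.savez("w4.npz",img=p["img"],K=p["intrinsics"],T=T)
i=p["img"];a=cv2.resize(i[80:180,200:310],None,fx=7,fy=7,interpolation=cv2.INTER_CUBIC)[:599];cv2.imwrite("pics/w4z.png",a[:,:,::-1])
```

```text
t 8.62 p [0.621  0.1048 0.1159] yaw -0.3 tilt [ 0.001 -0.   ] F [ 0.   0.2 -2.5] w 0.0493
```

View pics/w4.png

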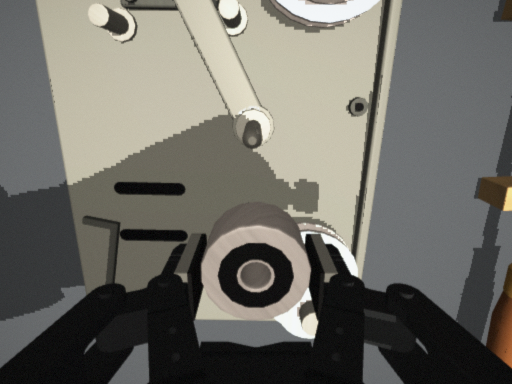

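View pics/w4z.png

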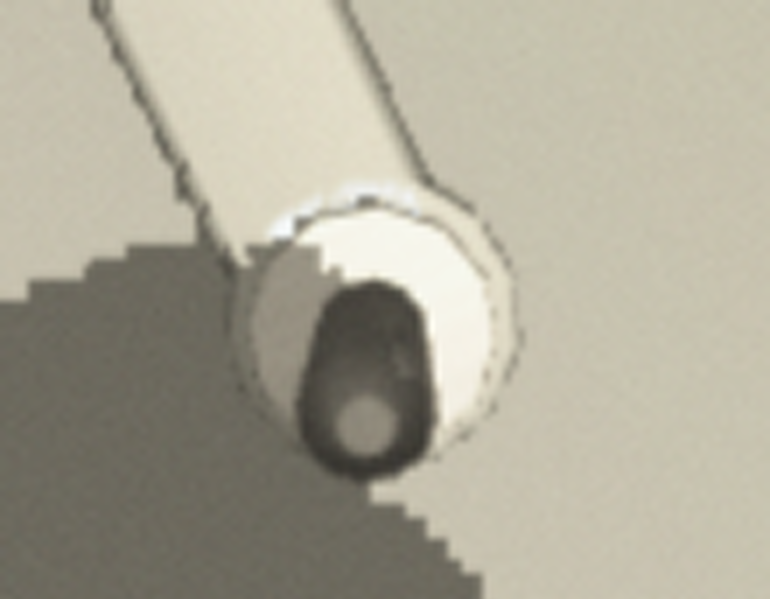

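Run:
```python
from h import *
d=np.load("w4.npz");p={"intrinsics":d["K"]};T=d["T"]
print("tip",ray(p,T,252.1,141,.116),"roller top",ray(p,T,255.3,274.5,.1399),ray(p,T,255.3,274.5,.137))
```

```text
tip [0.61986819 0.15924796 0.116     ] roller top [0.62093196 0.10485662 0.1399    ] [0.62091887 0.10292613 0.137     ]
```

arm_command(dp=[[0,0,-0.6],[0.45,-0.01,0],[0.45,-0.01,0],[0.46,-0.01,0],[0,0,0],[0,0,0]], turn=[[0,0,0],[0,0,0],[0,0,0],[0,0,0],[0,0,0],[0,0,0]], grip=[-1,-1,-1,-1,-1,-1])

```text
t: 9.43
position: [0.6197, 0.1597, 0.1386]
eef_rot: [0.709, 0.705, -0.0, 0.0]
force: [0.3, -0.2, -2.2]
width: 0.0491
```

Run:
```python
from h import *
st()
```

```text
t 9.43 p [0.6197 0.1597 0.1386] yaw -0.3 tilt [-0.    -0.001] F [ 0.3 -0.2 -2.2] w 0.0491
```

arm_command(dp=[[0,0,0.3],[0,0,0.2],[0,0,0.2],[0,0,0]], turn=[[0,0,0],[0,0,0],[0,0,0],[0,0,0]], grip=[-1,-1,-1,-1])

```text
t: 9.93
position: [0.6195, 0.1599, 0.1102]
eef_rot: [0.709, 0.705, -0.0, -0.0]
force: [0.2, 0.8, -1.8]
width: 0.0493
```

arm_command(dp=[[0,0,0.3],[0,0,0.25],[0,0,0.15],[0,0,0.1],[0,0,0]], turn=[[0,0,0],[0,0,0],[0,0,0],[0,0,0],[0,0,0]], grip=[-1,-1,-1,-1,-1])

```text
t: 10.55
position: [0.6197, 0.16, 0.0787]
eef_rot: [0.709, 0.705, -0.0, -0.0]
force: [-0.3, 0.3, -1.5]
width: 0.0493
```

Run:
```python
from h import *
st();p,T=cam("wrist");save(p,"w5.png")
```

```text
t 10.55 p [0.6197 0.16   0.0787] yaw -0.3 tilt [-0.  0.] F [-0.3  0.3 -1.5] w 0.0493
```

View pics/w5.png

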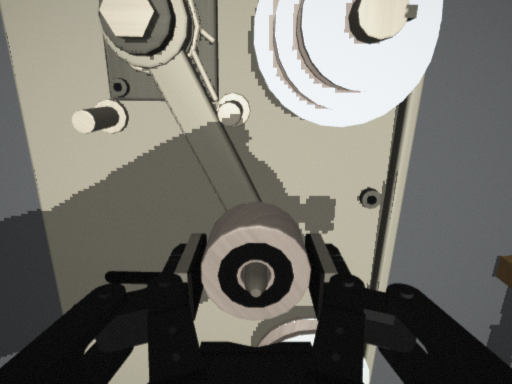

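The axle shows through the bore. Lowering to the seat, releasing and rising.

arm_command(dp=[[0,0,0.1],[0,0,0.02],[0,0,0],[0,0,0],[0,0,0],[0,0,0],[0,0,-0.5],[0,0,-1],[0,0,-1],[0,0,0]], turn=[[0,0,0],[0,0,0],[0,0,0],[0,0,0],[0,0,0],[0,0,0],[0,0,0],[0,0,0],[0,0,0],[0,0,0]], grip=[-1,-1,-1,0.6,0.6,0.6,0.6,0.6,0.6,0.6])

```text
t: 11.85
position: [0.6208, 0.1603, 0.1769]
eef_rot: [0.709, 0.705, 0.002, 0.001]
force: [0.5, -0.0, -0.5]
width: 0.0687
```

Run:
```python
from h import *
st();p,T=cam("wrist");save(p,"w6.png");np.savez("w6.npz",img=p["img"],K=p["intrinsics"],T=T)
plan([.445,-.188,.13],-23)
```

```text
t 11.85 p [0.6208 0.1603 0.1769] yaw -0.3 tilt [0.004 0.001] F [ 0.5 -0.  -0.5] w 0.0687
yaw -0.3 -> -23 n 11 turn/row [0.0, -0.0, 0.41]
[-0.79, -0.39, 0.1],[-0.81, -0.37, 0.1],[-0.82, -0.34, 0.1],[-0.83, -0.31, 0.1],[-0.84, -0.28, 0.1],[-0.85, -0.25, 0.1],[-0.86, -0.21, 0.1],[-0.87, -0.18, 0.1],[-0.87, -0.15, 0.1],[-0.88, -0.12, 0.1],[-0.88, -0.09, 0.1],
```

View pics/w6.png

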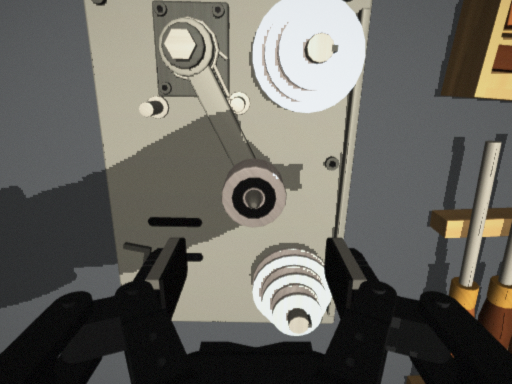

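The roller is on the axle, ring at px (254,195). Now to the collar, keeping yaw.

Run:
```python
from h import *
d=np.load("w6.npz");p={"intrinsics":d["K"]}
print(ray(p,d["T"],254,195,.098))
plan([.445,-.188,.13],0)
```

```text
[0.62002091 0.16103125 0.098     ]
yaw -0.3 -> 0 n 11 turn/row [0.0, -0.0, -0.01]
[-0.79, -0.39, 0.1],[-0.79, -0.39, 0.1],[-0.79, -0.39, 0.1],[-0.79, -0.39, 0.1],[-0.79, -0.4, 0.1],[-0.79, -0.4, 0.1],[-0.79, -0.4, 0.1],[-0.79, -0.4, 0.1],[-0.79, -0.4, 0.1],[-0.79, -0.4, 0.1],[-0.79, -0.4, 0.1],
```

arm_command(dp=[[-0.79,-0.39,0.1],[-0.79,-0.39,0.1],[-0.79,-0.39,0.1],[-0.79,-0.39,0.1],[-0.79,-0.4,0.1],[-0.79,-0.4,0.1],[-0.79,-0.4,0.1],[-0.79,-0.4,0.1],[-0.79,-0.4,0.1],[-0.79,-0.4,0.1],[-0.79,-0.4,0.1],[0,0,0],[0,0,0]], turn=[[0,0,-0.01],[0,0,-0.01],[0,0,-0.01],[0,0,-0.01],[0,0,-0.01],[0,0,0],[0,0,0],[0,0,0],[0,0,0],[0,0,0],[0,0,0],[0,0,0],[0,0,0]], grip=[0.6,0.6,0.6,0.6,0.6,0.6,0.6,0.6,0.6,0.6,0.6,0.6,0.6])

```text
t: 13.52
position: [0.4447, -0.1865, 0.1297]
eef_rot: [0.707, 0.707, 0.0, -0.0]
force: [0.8, 0.2, -0.1]
width: 0.0683
```

Run:
```python
from h import *
st();p,T=cam("wrist");save(p,"w7.png");np.savez("w7.npz",img=p["img"],K=p["intrinsics"],T=T)
print([(round(d["conf"],2),w(T,d["position"]).round(4).tolist()) for d in manip.tip_of("collar_center",p)[:2]])
g=cv2.cvtColor(p["img"],cv2.COLOR_RGB2GRAY)[150:240,210:300]
N,l,s,c=cv2.connectedComponentsWithStats((g>170).astype(np.uint8))
for i in range(1,N):
    if s[i,4]>80: print(s[i]+np.array([210,150,0,0,0]),c[i]+[210,150])
```

```text
t 13.53 p [ 0.4447 -0.1865  0.1297] yaw -0.0 tilt [-0.     0.001] F [ 0.8  0.2 -0.1] w 0.0683
[(0.58, [0.4462, -0.1865, 0.0071])]
[239 165  29  22 183] [249.57923497 172.28961749]
```

View pics/w7.png

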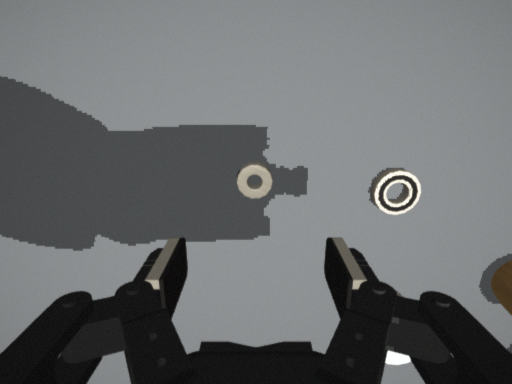

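Run:
```python
from h import *
d=np.load("w7.npz");p={"intrinsics":d["K"]}
print(ray(p,d["T"],254.5,181.5,.014))
```

```text
[ 0.44381273 -0.18641055  0.014     ]
```

arm_command(dp=[[0,-0.02,0.9],[0,0,0.9],[0,0,0.8],[0,0,0.4],[0,0,0.13],[0,0,0],[0,0,0],[0,0,0],[0,0,0],[0,0,0],[0,0,0]], turn=[[0,0,0],[0,0,0],[0,0,0],[0,0,0],[0,0,0],[0,0,0],[0,0,0],[0,0,0],[0,0,0],[0,0,0],[0,0,0]], grip=[0.6,0.6,0.6,0.6,0.6,0.6,-1,-1,-1,-1,-1], force=30)

```text
t: 15.0
position: [0.444, -0.1873, 0.0056]
eef_rot: [0.707, 0.707, 0.0, 0.0]
force: [-0.8, 0.9, 11.9]
width: 0.0308
```

Run:
```python
from h import *
st();p,T=cam("wrist");save(p,"w8.png")
```

```text
t 15.0 p [ 0.444  -0.1873  0.0056] yaw -0.1 tilt [ 0.001 -0.   ] F [-0.8  0.9 11.9] w 0.0308
```

View pics/w8.png

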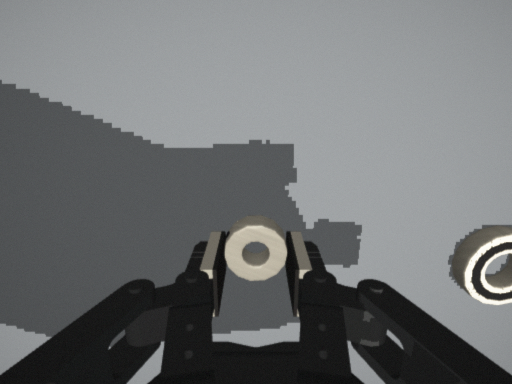

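Run:
```python
from h import *
import h
p,T=cam("wrist");print(ray(p,T,256,253,.014),manip.get_obs()["position"])
o=dict(manip.get_obs()); o["position"]=np.array(o["position"])+[0,0,.14]
h.manip=type("m",(),{"get_obs":staticmethod(lambda:o)})
plan([.62,.105,.146],0)
```

```text
[ 0.44431059 -0.18570654  0.014     ] [ 0.44403808 -0.18732496  0.00560998]
yaw -0.1 -> 0 n 10 turn/row [0.0, 0.0, -0.0]
[0.73, 0.44, -0.0],[0.73, 0.44, -0.0],[0.73, 0.44, -0.0],[0.73, 0.44, -0.0],[0.73, 0.44, -0.0],[0.73, 0.44, -0.0],[0.73, 0.44, -0.0],[0.73, 0.44, -0.0],[0.73, 0.44, -0.0],[0.73, 0.44, -0.0],
```

arm_command(dp=[[0,0,-0.5],[0,0,-1],[0,0,-1],[0,0,-1],[0.73,0.44,0],[0.73,0.44,0],[0.73,0.44,0],[0.73,0.44,0],[0.73,0.44,0],[0.73,0.44,0],[0.73,0.44,0],[0.73,0.44,0],[0.73,0.44,0],[0.73,0.44,0],[0,0,0],[0,0,0],[0,0,0]], turn=[[0,0,0],[0,0,0],[0,0,0],[0,0,0],[0,0,0],[0,0,0],[0,0,0],[0,0,0],[0,0,0],[0,0,0],[0,0,0],[0,0,0],[0,0,0],[0,0,0],[0,0,0],[0,0,0],[0,0,0]], grip=[-1,-1,-1,-1,-1,-1,-1,-1,-1,-1,-1,-1,-1,-1,-1,-1,-1])

```text
t: 17.23
position: [0.6199, 0.1036, 0.1451]
eef_rot: [0.708, 0.706, -0.0, 0.0]
force: [0.4, -1.2, -0.1]
width: 0.0306
```

Run:
```python
from h import *
st();p,T=cam("wrist");save(p,"w9.png")
np.savez("w9.npz",img=p["img"],K=p["intrinsics"],T=T)
i=p["img"];a=cv2.resize(i[80:280,180:330],None,fx=3.8,fy=3,interpolation=cv2.INTER_CUBIC)[:599];cv2.imwrite("pics/w9z.png",a[:,:,::-1])
```

```text
t 17.23 p [0.6199 0.1036 0.1451] yaw -0.1 tilt [-0. -0.] F [ 0.4 -1.2 -0.1] w 0.0306
```

View pics/w9z.png

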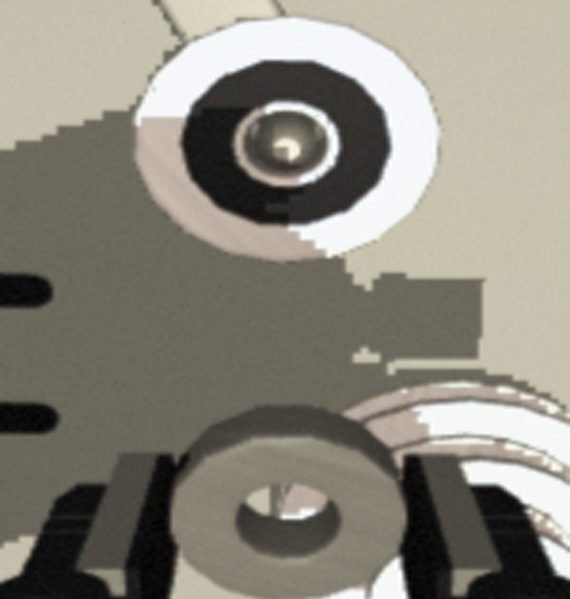

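Run:
```python
from h import *
d=np.load("w9.npz");p={"intrinsics":d["K"]};T=d["T"]
print("tip",ray(p,T,255.3,129.3,.116),"roller",ray(p,T,255.5,126.7,.098),"collar",ray(p,T,255.8,252.3,.1535))
```

```text
tip [0.61997278 0.15958391 0.116     ] roller [0.62007768 0.15881075 0.098     ] collar [0.62007664 0.10562597 0.1535    ]
```

arm_command(dp=[[0.45,0,0],[0.45,0,0],[0.45,0,0],[0,0,0],[0,0,0.3],[0,0,0.15],[0,0,0]], turn=[[0,0,0],[0,0,0],[0,0,0],[0,0,0],[0,0,0],[0,0,0],[0,0,0]], grip=[-1,-1,-1,-1,-1,-1,-1])

```text
t: 18.15
position: [0.6199, 0.1581, 0.1262]
eef_rot: [0.708, 0.707, -0.0, -0.0]
force: [-1.2, -0.8, 0.2]
width: 0.0306
```

Run:
```python
from h import *
st();p,T=cam("wrist");save(p,"w10.png")
i=p["img"];a=cv2.resize(i[180:320,180:330],None,fx=4,fy=4,interpolation=cv2.INTER_CUBIC)[:599];cv2.imwrite("pics/w10z.png",a[:,:,::-1])
```

```text
t 18.15 p [0.6199 0.1581 0.1262] yaw -0.1 tilt [-0.001 -0.   ] F [-1.2 -0.8  0.2] w 0.0306
```

View pics/w10z.png

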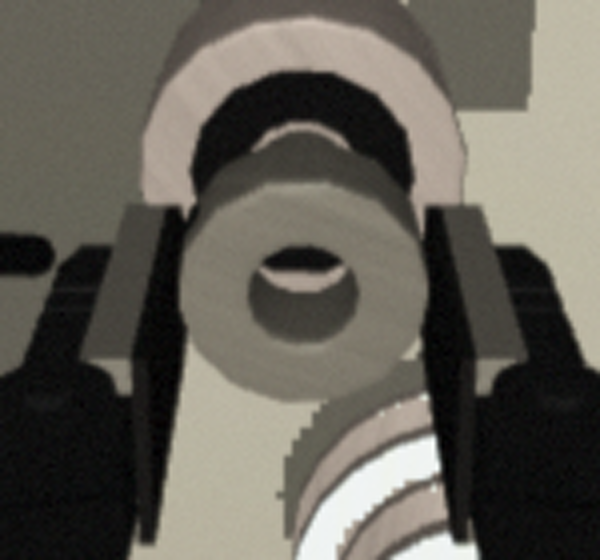

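The sight line through the collar bore is consistent with centring over the axle. Descending slowly.

arm_command(dp=[[0,0,0.15],[0,0,0.15],[0,0,0]], turn=[[0,0,0],[0,0,0],[0,0,0]], grip=[-1,-1,-1])

```text
t: 18.58
position: [0.6199, 0.1585, 0.1143]
eef_rot: [0.707, 0.707, -0.0, -0.0]
force: [-0.1, 0.4, -0.5]
width: 0.0306
```

Run:
```python
from h import *
st();p,T=cam("wrist")
i=p["img"];a=cv2.resize(i[180:320,180:330],None,fx=4,fy=4,interpolation=cv2.INTER_CUBIC)[:599];cv2.imwrite("pics/w11z.png",a[:,:,::-1])
```

```text
t 18.57 p [0.6199 0.1585 0.1143] yaw -0.1 tilt [-0.001 -0.   ] F [-0.1  0.4 -0.5] w 0.0306
```

View pics/w11z.png

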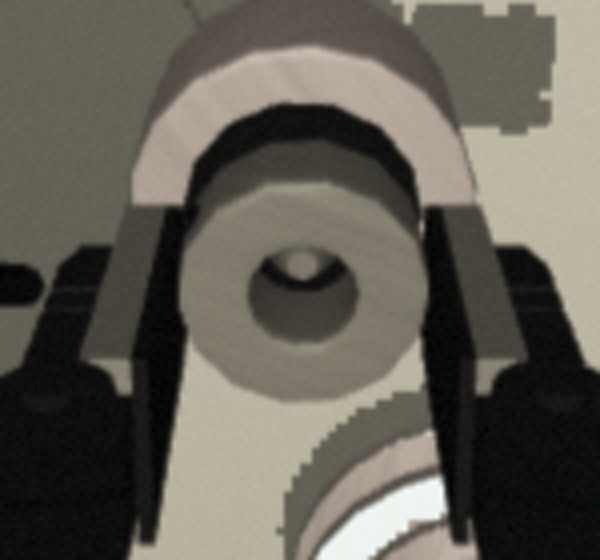

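The axle tip is inside the collar's bore, at px (300,263) in the crop. I'll lower, release and rise.

arm_command(dp=[[0,0,0.13],[0,0,0.1],[0,0,0],[0,0,0],[0,0,0],[0,0,0],[0,0,0],[0,0,-0.5],[0,0,-0.8],[0,0,-0.7],[0,0,0]], turn=[[0,0,0],[0,0,0],[0,0,0],[0,0,0],[0,0,0],[0,0,0],[0,0,0],[0,0,0],[0,0,0],[0,0,0],[0,0,0]], grip=[-1,-1,-1,0.6,0.6,0.6,0.6,0.6,0.6,0.6,0.6])

```text
t: 20.0
position: [0.6208, 0.1588, 0.1876]
eef_rot: [0.707, 0.707, 0.001, 0.001]
force: [0.0, -0.7, -0.3]
width: 0.0682
```

Run:
```python
from h import *
st();p,T=cam("wrist");save(p,"w12.png");np.savez("w12.npz",img=p["img"],K=p["intrinsics"],T=T)
print([(round(d["conf"],2),w(T,d["position"]).round(4).tolist()) for n in ("axle_seat","roller_center","collar_center","pivot") for d in manip.tip_of(n,p)[:1]])
p,T=cam("side");a=cv2.resize(p["img"][110:220,190:320],None,fx=5,fy=5,interpolation=cv2.INTER_CUBIC);cv2.imwrite("pics/s12.png",a[:,:,::-1])
```

```text
t 20.0 p [0.6208 0.1588 0.1876] yaw -0.1 tilt [0.003 0.001] F [ 0.  -0.7 -0.3] w 0.0682
[(0.85, [0.6218, 0.1577, 0.0846]), (0.74, [0.6208, 0.1612, 0.1045])]
```

View pics/w12.png

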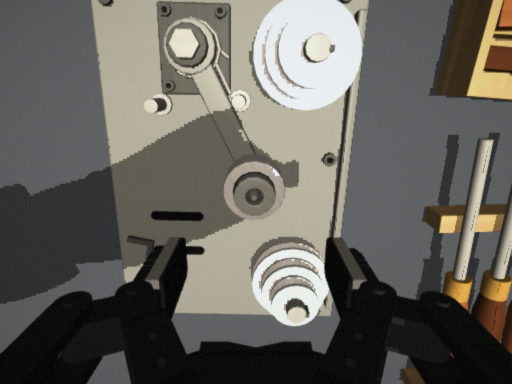

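View pics/s12.png

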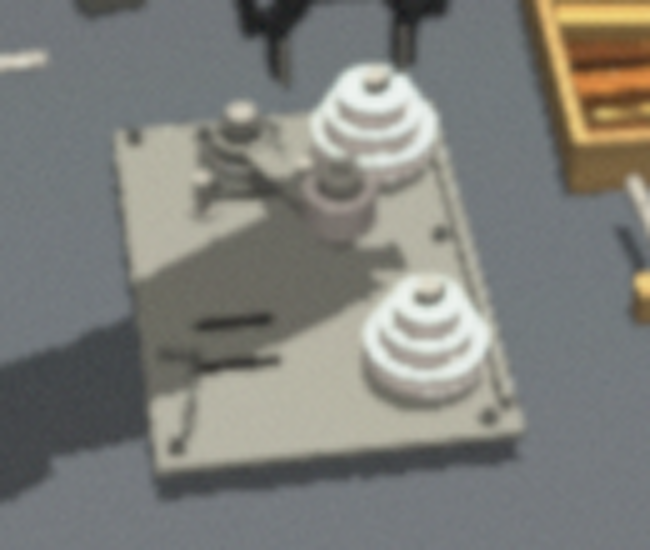

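Roller and collar look home: concentric at px (254,190), with the axle tip showing in the collar. Next I'll locate the pivot and compute the arc.

Run:
```python
from h import *
d=np.load("w12.npz");p={"intrinsics":d["K"]};T=d["T"]
a=cv2.resize(d["img"][0:120,130:280],None,fx=5,fy=5,interpolation=cv2.INTER_CUBIC)[:599];cv2.imwrite("pics/w12z.png",a[:,:,::-1])
for z in(.061,.068,.081):print(z,ray(p,T,183,43,z))
print("collar",ray(p,T,255,192,.112),"axle tip",ray(p,T,255.5,196,.116))
```

```text
0.061 [0.56420354 0.27005308 0.061     ]
0.068 [0.56567848 0.26917509 0.068     ]
0.081 [0.56841767 0.26754454 0.081     ]
collar [0.62072158 0.16297375 0.112     ] axle tip [0.62107543 0.16125753 0.116     ]
```

View pics/w12z.png

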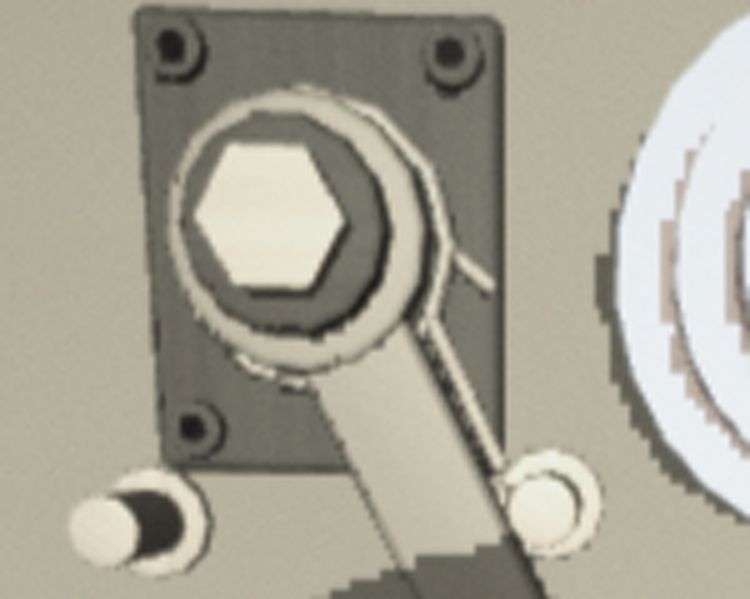

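Run:
```python
from h import *
d=np.load("w12.npz");p={"intrinsics":d["K"]};T=d["T"]
print("peg base",ray(p,T,161,104.5,.03),"peg top",ray(p,T,150.5,106,.07),ray(p,T,150.5,106,.08))
P=np.array([.5686,.2676]);a0=np.radians(-64.6);a=a0-np.linspace(0,.8,13)
c=P+.12*np.c_[np.cos(a),np.sin(a)]
print(c.round(4).tolist())
dd=np.diff(c,axis=0)/.04
print([[round(y,2),round(x,2),0] for x,y in dd])
st()
```

```text
peg base [0.53334324 0.22153467 0.03      ] peg top [0.53643709 0.22238234 0.07      ] [0.53969122 0.22292786 0.08      ]
[[0.6201, 0.1592], [0.6127, 0.156], [0.6052, 0.1533], [0.5975, 0.1511], [0.5897, 0.1495], [0.5818, 0.1483], [0.5738, 0.1477], [0.5658, 0.1476], [0.5578, 0.1481], [0.5499, 0.1491], [0.542, 0.1506], [0.5343, 0.1526], [0.5267, 0.1552]]
[[np.float64(-0.08), np.float64(-0.18), 0], [np.float64(-0.07), np.float64(-0.19), 0], [np.float64(-0.05), np.float64(-0.19), 0], [np.float64(-0.04), np.float64(-0.2), 0], [np.float64(-0.03), np.float64(-0.2), 0], [np.float64(-0.02), np.float64(-0.2), 0], [np.float64(-0.0), np.float64(-0.2), 0], [np.float64(0.01), np.float64(-0.2), 0], [np.float64(0.02), np.float64(-0.2), 0], [np.float64(0.04), np.float64(-0.2), 0], [np.float64(0.05), np.float64(-0.19), 0], [np.float64(0.06), np.float64(-0.19), 0]]
t 20.3 p [0.6199 0.1585 0.185 ] yaw -0.0 tilt [-0.001 -0.   ] F [-0.3  0.1 -0.2] w 0.0684
```

arm_command(dp=[[0.02,0,0.7],[0,0,0.8],[0,0,0.8],[0,0,0.4],[0,0,0],[0,0,0],[0,0,0],[0,0,0],[0,0,0]], turn=[[0,0,0],[0,0,0],[0,0,0],[0,0,0],[0,0,0],[0,0,0],[0,0,0],[0,0,0],[0,0,0]], grip=[0.6,0.6,0.6,0.6,0.6,-1,-1,-1,-1], force=40)

```text
t: 21.42
position: [0.6206, 0.1596, 0.0792]
eef_rot: [0.707, 0.707, 0.001, 0.0]
force: [-2.8, -1.4, 5.8]
width: 0.0489
```

Run:
```python
from h import *
st();p,T=cam("wrist");save(p,"w13.png")
```

```text
t 21.43 p [0.6206 0.1596 0.0792] yaw -0.1 tilt [0.002 0.001] F [-2.8 -1.4  5.8] w 0.0489
```

View pics/w13.png

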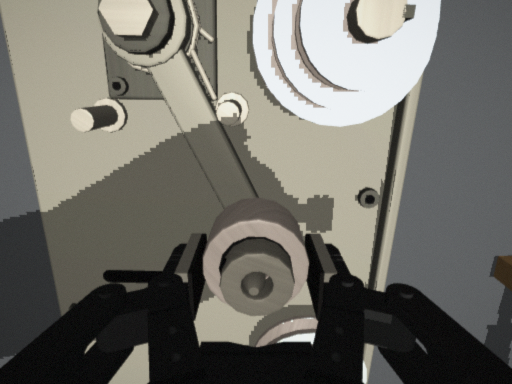

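Roller gripped with a slight downward press (+5.8 N reaction), collar on top. Starting the swing with the first third of the arc.

arm_command(dp=[[-0.08,-0.18,0],[-0.07,-0.19,0],[-0.05,-0.19,0],[-0.04,-0.2,0],[0,0,0]], turn=[[0,0,0],[0,0,0],[0,0,0],[0,0,0],[0,0,0]], grip=[-1,-1,-1,-1,-1])

```text
t: 22.1
position: [0.5906, 0.1502, 0.0792]
eef_rot: [0.707, 0.707, 0.002, 0.001]
force: [4.6, 2.7, 6.7]
width: 0.049
```

Run:
```python
from h import *
st();p,T=cam("wrist");save(p,"w14.png")
```

```text
t 22.1 p [0.5906 0.1502 0.0792] yaw -0.0 tilt [0.003 0.001] F [4.6 2.7 6.7] w 0.049
```

View pics/w14.png

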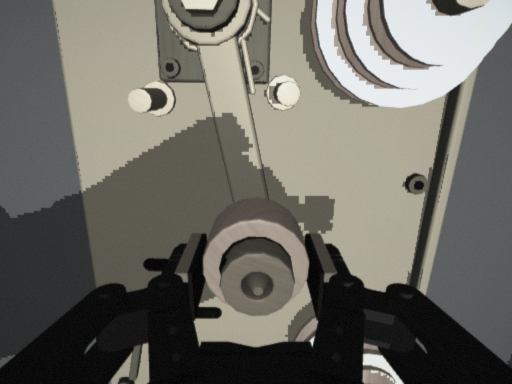

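The arm follows with about 5 N tangential force and the stack intact. Continuing the arc.

arm_command(dp=[[-0.03,-0.2,0],[-0.02,-0.2,0],[0,-0.2,0],[0.01,-0.2,0],[0.02,-0.2,0],[0.04,-0.2,0],[0,0,0]], turn=[[0,0,0],[0,0,0],[0,0,0],[0,0,0],[0,0,0],[0,0,0],[0,0,0]], grip=[-1,-1,-1,-1,-1,-1,-1])

```text
t: 23.02
position: [0.5432, 0.1508, 0.0792]
eef_rot: [0.707, 0.707, 0.002, 0.001]
force: [7.7, -0.8, 6.9]
width: 0.049
```

Run:
```python
from h import *
st();p,T=cam("wrist");save(p,"w15.png")
```

```text
t 23.02 p [0.5432 0.1508 0.0792] yaw -0.1 tilt [0.004 0.001] F [ 7.7 -0.8  6.9] w 0.049
```

View pics/w15.png

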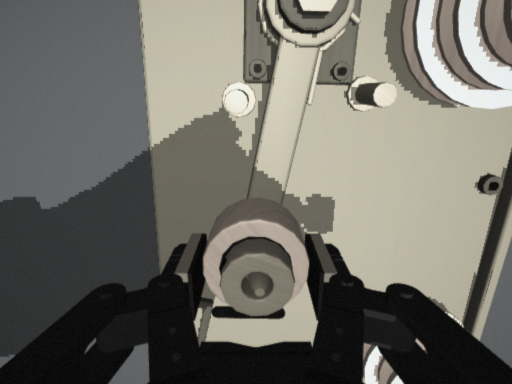

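arm_command(dp=[[0.05,-0.19,0],[0.06,-0.19,0],[0,0,0]], turn=[[0,0,0],[0,0,0],[0,0,0]], grip=[-1,-1,-1])

```text
t: 23.45
position: [0.5281, 0.1551, 0.0792]
eef_rot: [0.708, 0.707, 0.002, 0.001]
force: [8.7, -1.9, 8.3]
width: 0.049
```

arm_command(dp=[[0.02,-0.05,0],[0,0,0]], turn=[[0,0,0],[0,0,0]], grip=[-1,-1])

```text
t: 23.7
position: [0.5265, 0.1557, 0.0792]
eef_rot: [0.708, 0.707, 0.002, 0.001]
force: [8.6, -2.7, 8.4]
width: 0.049
```

arm_command(dp=[[0.02,-0.05,0],[0,0,0]], turn=[[0,0,0],[0,0,0]], grip=[-1,-1])

```text
t: 23.95
position: [0.5247, 0.1564, 0.0792]
eef_rot: [0.708, 0.706, 0.002, 0.002]
force: [10.7, -3.2, 8.2]
width: 0.0493
```

arm_command(dp=[[0.02,-0.05,0],[0,0,0]], turn=[[0,0,0],[0,0,0]], grip=[-1,-1])

```text
t: 24.2
position: [0.5244, 0.1566, 0.0793]
eef_rot: [0.708, 0.706, 0.003, 0.003]
force: [22.1, -6.6, 3.1]
width: 0.0487
```

The tool halted at x=0.5244 while the force jumped to 23 N, so the arm is on the stop. I'll hold and check.

arm_command(dp=[[0,0,0],[0,0,0],[0,0,0],[0,0,0]], turn=[[0,0,0],[0,0,0],[0,0,0],[0,0,0]], grip=[-1,-1,-1,-1])

```text
t: 24.7
position: [0.5244, 0.1566, 0.0793]
eef_rot: [0.708, 0.706, 0.003, 0.003]
force: [21.7, -6.0, 2.8]
width: 0.0491
```

Run:
```python
from h import *
st();p,T=cam("wrist");save(p,"w16.png")
a=cv2.resize(p["img"][60:320,170:350],None,fx=3,fy=2.3,interpolation=cv2.INTER_CUBIC);cv2.imwrite("pics/w16z.png",a[:,:,::-1])
print([(n,round(d["conf"],2),w(T,d["position"]).round(4).tolist()) for n in ("axle_seat","roller_center","collar_center","pivot") for d in manip.tip_of(n,p)[:1]])
p,T=cam("side");a=cv2.resize(p["img"][110:220,190:320],None,fx=5,fy=5,interpolation=cv2.INTER_CUBIC);cv2.imwrite("pics/s16.png",a[:,:,::-1])
print([(n,round(d["conf"],2),w(T,d["position"]).round(4).tolist()) for n in ("axle_seat","roller_center","collar_center","pivot") for d in manip.tip_of(n,p)[:1]])
```

```text
t 24.7 p [0.5244 0.1566 0.0793] yaw -0.2 tilt [0.008 0.001] F [21.7 -6.   2.8] w 0.0491
[('roller_center', 0.97, [0.527, 0.1533, 0.084]), ('collar_center', 0.75, [0.5274, 0.1583, 0.1049])]
[('axle_seat', 0.49, [0.5282, 0.1503, 0.0674]), ('roller_center', 0.75, [0.426, -0.4785, -0.0039]), ('collar_center', 0.41, [0.5256, 0.1558, 0.1044]), ('pivot', 0.42, [0.5707, 0.2671, 0.0666])]
```

View pics/w16z.png

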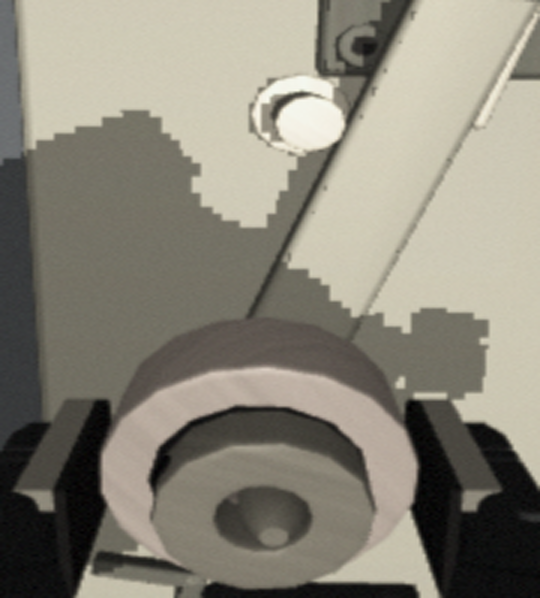

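View pics/s16.png

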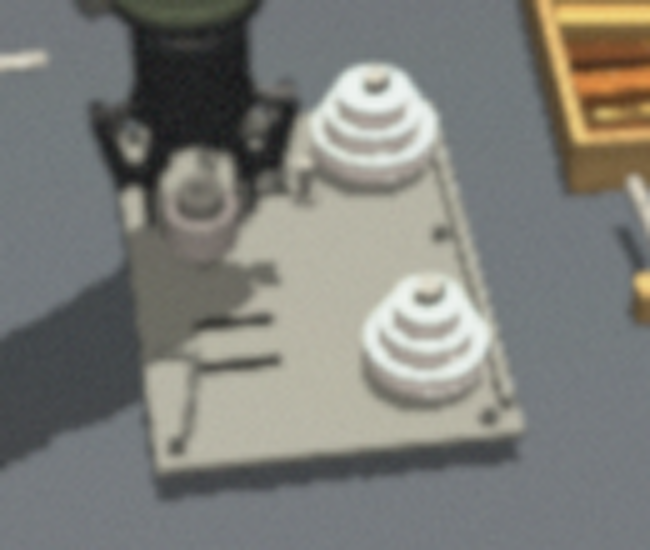

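Run:
```python
from h import *
st();print(manip.finish_job())
```

```text
t 25.2 p [0.5244 0.1566 0.0793] yaw -0.2 tilt [0.008 0.001] F [21.9 -6.8  1.4] w 0.0492
the job is handed in; nothing more can be done
None
```

I put the roller on the axle down to its seat and the collar on top of it. Then I gripped the roller, swung the idler arm to its far stop, and handed the job in at 25.2 s, still holding it.

**Stop:** the tool came to rest at x = 0.5244 while the sideways force jumped from about 11 N to 23 N and stayed there. The last picture shows the arm bar against the stop peg. The tool centre ended about 2 to 3 mm beyond where I had computed the axle would be. I put that down to play in the roller bore and some give in the arm.

**Roller and collar:** the last wrist picture shows both on the axle, with its tip visible in the collar's bore. The roller and collar networks put them within about 2 mm of their seated heights.

**Checks that disagreed:**
- The side camera's "roller" detection landed on bare bench near the spanner, so I ignored it.
- The roller's downward press on the seat dropped from about 8 N to 1–3 N once the arm met the stop. The tool leans about 0.5° there, and the roller did not look lifted.

I touched nothing else on the bench, though I did not check the other objects again at the end.

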